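# Lock the long tool rest into the lathe bed

### The job

Fit the long tool rest to the wood lathe: take it from the wooden rack, lower its T-shaped foot through the slot in the lathe bed until its round collar sits on the bed, then give it a quarter turn so that the foot locks crosswise under the bed and the rest bar runs along the bed. Leave it upright and let go of it; leave the short tool rest standing in the rack.

Things in the scene. Friction and masses are not known exactly. Their poses are not given: they have to be found in the camera images.
- long_rest: Loose tool rest, 0.5 kg, upright in the rack. Origin: under its foot's centre; z up. From below, mm: T-foot 64 long (own x) x 16 wide (y) x 12 high; post 14 diameter; collar 56 diameter, z 40 to 50; on top a grey bar 140 long (y) x 18 thick (x), z 84 to 114 (thin rod on it to 118), square to the foot. Pinch the bar's middle across its thickness; collar on bed: origin 40 mm below point slot.
- short_rest: The short tool rest, loose, in the same rack, 110 mm from the long one, on either side. Same shape, origin and axes, but its top bar is only 70 mm long. It stays where it is.
- slot (a point): Centre of the slot in the lathe bed, on the bed's top face (95 mm above the bench). Slot 30 mm wide (own x), 170 long (own y, +y to the headstock; chuck jaws 0.18 m off, 0.22 m above bench). Bed 110 mm wide, its top plate 20 thick; hollow below 94 wide, 75 deep, where the foot can turn either way with 8 mm vertical play. The lathe is fixed.
- rack: Fixed wooden rack on the robot's right holding both rests: two rails along its own x, 260 mm long, 30 mm apart, tops 56 mm above the bench. Origin: centre of its underside. The rests' collars sit on the rails, the feet hang between them along x, 16 mm above the bench: lift a rest straight up 60 mm or more to clear it.
There are look-alikes about, which are no part of the job. Leave any purple or turquoise look-alike of the long_rest alone.

How it is judged:
By the outcome, as a careful person would: the job done as asked, in the order asked, and still so for the second after the job is handed in, with the robot touching nothing.
It also fails if it takes over 42 s, if anything falls off the work surface, if the arm or the gripper's body presses on something with over 40 N, if the wrist force passes 120 N, or if a joint passes its speed limit or range.

### The arm

A 7-joint arm with a two-finger parallel gripper is mounted at the origin on the work surface. World frame = base frame: x ahead of the robot, y to its left, z up, the work surface at z = 0. Lengths are in m, angles in rad, forces in N, time in s.
With the tool pointing down it reaches from about 0.4 to 0.875 m from the base axis. Payload 4.4 kg.
Tool frame: the origin (TCP) lies between the finger pads; the fingertips stand 14 mm ahead of it and the grasp point (between the pads) lies 5 mm behind it; y points along the fingers, z is the direction in which the jaws open and shut, and the axes are right-handed (so a half turn about y gives the same grasp; the last joint's range is limited). The gripper opens to 85 mm and grips with 20 to 120 N. Pads are 22 mm wide; open, the fingers measure 114 mm over their backs; the gripper's body (76 mm by 85 mm) begins 54 mm behind the grasp point. The pads swing forward as they close: fully open they stand 13 mm farther back than shut.
Start: joints at [1.065, 0.628, 0.038, 1.517, -0.027, 0.996, -0.02], TCP at [0.277, -0.588, 0.245] pointing down, gripper open.
Joint ranges: [-3.06, 3.06], [-0.37, 2.12], [-1.25, 1.32], [0.18, 2.47], [-1.1, 4.24], [0.23, 1.98], [-2.94, 2.94]. Speed limits (rad/s): [2.57, 2.57, 3.14, 3.14, 3.14, 3.14, 3.14].

### API

Orientations are given as a unit quaternion [w, x, y, z].
In Python, from station import telemetry, optics, order, nets gives the robot as it stands.
- The arm moves only by the tool step_arm, never from a script. Its argument "increments" is a list that holds one entry, the list of rows, each a list of 6 numbers: the shift along the tool's x, y, z in m, then the turn, a rotation vector about the tool's x, y, z in rad. A call has 1 to 8 rows; each row is the pose to reach, as a shift and turn from the pose measured when the call began, along the tool's axes at that moment; what a row does not reach only later rows make up. A row lasts 1/12 s, in which the tool goes at most 41.7 mm and 7.16 degrees, less where a joint would pass 70% of its speed; a pose out of reach is approached as far as the arm can. A call with a gripper value outside its range is refused whole. "fingers" is the gripper's target within -1 to 1 (shut at 1, half-way at 0, fully open at -1), set as the call begins (left out, the last holds). The fingers move at their own pace and stop on an object; "newtons" is the grip in N (left out, the last holds). Time passes only in rows, so rows that repeat a pose let the fingers close. It gives the time, the measured TCP pose, the force and the opening at its end, in the units of the state.
- telemetry.read_state(): the state, without advancing time (a new reading comes with each control period).
- optics.get_image(name): name is "scene" or "top"; returns a dict with "frame" (384x512x3 uint8, red, green, blue), "camera_matrix" (3x3 intrinsics, pixels), "R" (3x3) and "t" (3): a world point X has camera coordinates R X + t. Camera axes: x right, y down, z forward; pixel columns grow to the right and rows downward; lengths in m; the calibration is good to about 2 mm. A picture is of the moment at which its call begins. There is no depth.
- order.job_done(): hands the job in, once; it reports no verdict.
Trained networks look in a picture, given as the dict that the camera call returned (one of the last four; its "shot" number tells which), for a name from the list of things; names that differ only in an ending like _2 or _b are one class to them, and where a whole thing is asked for, a point or a joint stands for the part that bears it (a point fixed in the world has none). Each returns a list of dicts, best first, with "p" (0 to 1); they miss things now and then, are a little off and sometimes report something else, mostly with a low value. They report only what shows in the picture. A call takes as long as a camera call. They do not tell look-alikes from the thing itself.
- nets.recognise(query, picture): "position" ([x, y, z] in m, in world coordinates, good to about 4 mm: the middle of the surface that is visible of it).
- nets.landmark_of(query, picture): "position" ([x, y, z] in m, in world coordinates, good to about 4 mm: a listed point, or the origin of a listed thing).
The state is a dict: "clock": time; "joint_pos": joint angles; "qd": joint speeds; "effort": joint torques, N m; "tool_pos": TCP position; "tool_rot": TCP orientation; "ft_force": force on the tool from outside, world axes, zero at the start; "torque": the same for the moment, N m; "width": finger opening in m.
Only numpy, scipy, OpenCV 4.12 (cv2) and the standard library are available. Lean on these libraries where they do the work, as an engineer would, in place of code of your own. Each camera call takes 0.05 s, during which the arm holds its last target. There are 200 camera calls.

## Working session

There is one attempt and no reset: what is moved stays moved. The work goes in short steps, Python scripts to look and compute and a tool call to move; the robot and the scene stay as the last step left them, time stands still between calls to the robot, and variables do not carry over. Pictures are saved under pics/ and viewed, about 8 in all and at most 12, crops included, and the job is handed in when it is done.

Besides the shell and the picture viewer there is one more tool, called after "Call:" as name(argument=value, ...), one argument or row to a line, values as JSON. step_arm: Moves the arm, as the interface text tells. Its arguments: {"type":"object","properties":{"increments":{"type":"array"},"fingers":{"type":"number"},"newtons":{"type":"number"}},"required":["increments"]}

```bash
mkdir -p pics
cat > h.py <<'E'
import numpy as np, cv2
from station import telemetry, optics, order, nets
def snap(cam,name):
    p=optics.get_image(cam); cv2.imwrite(f'pics/{name}.png',p['frame'][:,:,::-1]); return p
def ray(p,uv,z):
    K=np.array(p['camera_matrix']);R=np.array(p['R']);t=np.array(p['t'])
    d=R.T@np.linalg.solve(K,[uv[0],uv[1],1.]);c=-R.T@t
    return c+d*(z-c[2])/d[2]
def proj(p,X):
    K=np.array(p['camera_matrix']);q=K@(np.array(p['R'])@np.array(X)+np.array(p['t']));return q[:2]/q[2]
E
python3 - <<'E'
from h import *
s=telemetry.read_state();print({k:np.round(s[k],3) for k in s})
P={}
for c in('scene','top'):
    p=snap(c,c+'1');print(c,'cam',np.round(-np.array(p['R']).T@p['t'],2))
    for q in('long_rest','short_rest','slot','rack'):
        for r in nets.landmark_of(q,p)[:4]: print(q,np.round(r['position'],3),round(r['p'],2),np.round(proj(p,r['position'])))
a=cv2.imread('pics/scene1.png');b=cv2.imread('pics/top1.png');cv2.imwrite('pics/both1.png',cv2.resize(np.vstack([a,b]),None,fx=.78,fy=.78))
E
```

```text
{'clock': np.float64(0.0), 'joint_pos': array([ 1.065,  0.629,  0.038,  1.518, -0.027,  0.996, -0.02 ]), 'qd': array([ 0.002, -0.001,  0.001,  0.001, -0.001, -0.   , -0.   ]), 'effort': array([ 0.0000e+00, -5.6340e+01,  1.2260e+00, -1.9344e+01,  1.1000e-02,
        1.1000e-02, -0.0000e+00]), 'tool_pos': array([ 0.277, -0.588,  0.244]), 'tool_rot': array([ 0.154, -0.154,  0.691, -0.689]), 'ft_force': array([-0.49 ,  0.731,  0.51 ]), 'torque': array([-0.007, -0.009, -0.016]), 'width': np.float64(0.086)}
scene cam [ 1.02 -0.39  0.75]
long_rest [ 0.226 -0.272  0.001] 0.86 [199. 169.]
long_rest [ 0.424 -0.312  0.013] 0.84 [204. 224.]
long_rest [ 0.394 -0.488 -0.001] 0.79 [128. 240.]
long_rest [ 0.395 -0.098 -0.005] 0.69 [282. 195.]
short_rest [ 0.532 -0.32   0.015] 0.81 [214. 260.]
slot [0.595 0.004 0.097] 0.57 [365. 214.]
rack [ 0.477 -0.314 -0.004] 0.74 [210. 245.]
top cam [ 0.27 -0.2   0.9 ]
long_rest [ 0.229 -0.268 -0.002] 0.94 [298. 285.]
long_rest [ 0.421 -0.304  0.019] 0.83 [311. 199.]
long_rest [ 0.398 -0.492 -0.001] 0.82 [391. 209.]
long_rest [ 0.4   -0.1   -0.001] 0.77 [224. 212.]
short_rest [ 0.531 -0.314  0.016] 0.67 [313. 153.]
short_rest [0.597 0.006 0.096] 0.21 [171. 118.]
slot [0.596 0.004 0.094] 0.92 [172. 119.]
rack [ 0.478 -0.314 -0.001] 0.89 [313. 177.]
```

View pics/top1.png

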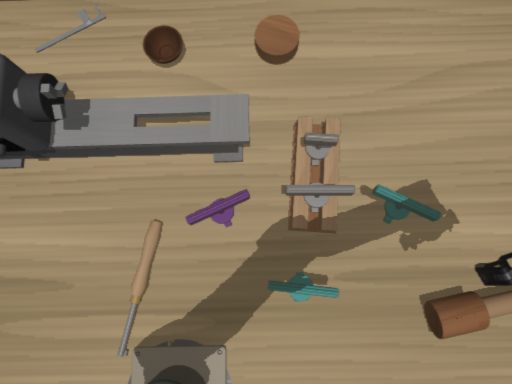

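View pics/scene1.png

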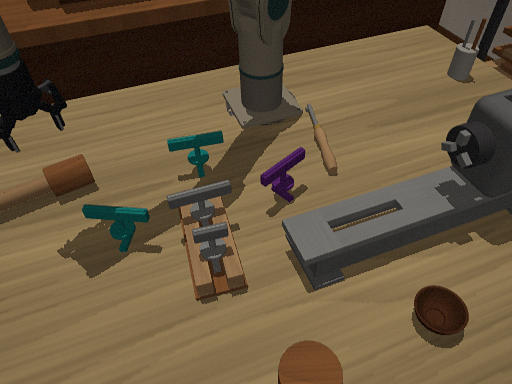

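The top view shows five candidates for the long rest:
- grey long bar at (320,189), in the rack
- grey short bar at (320,139), in the rack
- turquoise look-alikes at (407,203) and (303,290), on the bench
- purple look-alike at (218,207), on the bench

The long grey bar in the rack fits the description. The slot is at (172,119), with the headstock to the left (+y). I'll confirm with an enlarged crop and take bearings.

Run:
```python
from h import *
from scipy.spatial.transform import Rotation as Ro
p=optics.get_image('top');f=p['frame'][:,:,::-1].copy()
hsv=cv2.cvtColor(f,cv2.COLOR_BGR2HSV)
m=((hsv[...,1]<45)&(hsv[...,2]>70)).astype(np.uint8)
def bar(y0,y1,x0,x1,z):
    k=np.zeros_like(m);k[y0:y1,x0:x1]=m[y0:y1,x0:x1]
    n,l,st,_=cv2.connectedComponentsWithStats(k);i=1+np.argmax(st[1:,4])
    pts=np.argwhere(l==i)[:,::-1].astype(np.float32);r=cv2.minAreaRect(pts)
    b=cv2.boxPoints(r);W=np.array([ray(p,c,z) for c in b]);e=[W[1]-W[0],W[2]-W[1]]
    e.sort(key=np.linalg.norm);print(np.round(r[0]),'ctr',np.round(W.mean(0),4),'sizes',[round(float(np.linalg.norm(x)),3) for x in e],'ang',round(float(np.degrees(np.arctan2(e[1][1],e[1][0]))),1))
bar(182,198,280,360,.130);bar(130,146,295,345,.130)
# slot: brown-ish/dark pixels inside bed
g=cv2.cvtColor(f,cv2.COLOR_BGR2GRAY)
s=telemetry.read_state();q=s['tool_rot'];R=Ro.from_quat([q[1],q[2],q[3],q[0]]).as_matrix();print(np.round(R,3))
a=cv2.resize(f[120:240,280:370],None,fx=4.5,fy=4.5,interpolation=cv2.INTER_CUBIC)
b=cv2.resize(f[85:165,125:260],None,fx=2.9,fy=2.9,interpolation=cv2.INTER_CUBIC)
c=np.zeros((545,800,3),np.uint8);c[:540,:405]=a[:540];c[:232,408:408+391]=b
# overlay of predicted slot corners from net
cv2.imwrite('pics/crop1.png',c)
```

```text
[320. 190.] ctr [ 0.4201 -0.3097  0.13  ] sizes [0.029, 0.138] ang -91.4
[321. 139.] ctr [ 0.528  -0.3172  0.13  ] sizes [0.026, 0.066] ang -91.6
[[-0.905  0.     0.426]
 [-0.426 -0.    -0.905]
 [-0.    -1.     0.   ]]Traceback (most recent call last):
  File "<stdin>", line 18, in <module>
ValueError: could not broadcast input array from shape (232,392,3) into shape (232,391,3)
```

Run:
```python
from h import *
p=optics.get_image('top');f=p['frame'][:,:,::-1].copy()
a=cv2.resize(f[115:235,285:365],None,fx=5,fy=5,interpolation=cv2.INTER_CUBIC)
b=cv2.resize(f[85:165,125:255],None,fx=3,fy=3,interpolation=cv2.INTER_CUBIC)
c=np.zeros((600,800,3),np.uint8);c[:600,:400]=a;c[:240,405:795]=b
cv2.imwrite('pics/crop1.png',c)
for n,uv,z in [('c',(134,113),.095)]:pass
```

```text
(no output)
```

View pics/crop1.png

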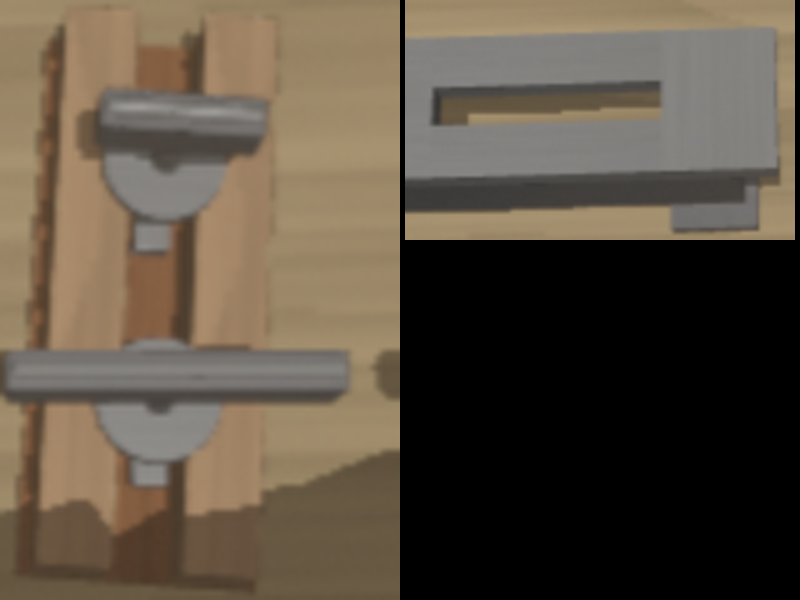

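The crop confirms it: the long grey bar is at about (320,190), full 140 mm and standing on the rails. The short one is above it at (321,139). Next I'll turn the edges into world bearings.

```bash
cat > meas.py <<'E'
from h import *
p=optics.get_image('top')
A=lambda u,v:(285+u/5-.4,115+v/5-.4); B=lambda u,v:(125+(u-405)/3-.33,85+v/3-.33)
def seg(n,a,b,z):
    P,Q=ray(p,a,z),ray(p,b,z);d=Q-P;print(n,np.round((P+Q)/2,4),'len',round(np.linalg.norm(d),4),'ang',round(np.degrees(np.arctan2(d[1],d[0])),2))
seg('bar',A(348,374),A(5,373),.130)
seg('bar back',A(348,351),A(5,351),.130)
seg('short',A(267,112),A(100,104),.130)
seg('railgap L',A(113,560),A(136,15),.056);seg('rail R',A(184,575),A(205,15),.056);seg('railR out',A(255,590),A(274,18),.056)
seg('slot a',B(661,81),B(433,88),.095);seg('slot b',B(661,121),B(433,125),.095);seg('bed a',B(775,28),B(405,38),.095);seg('bed b',B(778,168),B(405,179),.095)
s=telemetry.read_state();print(np.round(s['tool_pos'],4))
E
python3 meas.py
```

```text
bar [ 0.4215 -0.3096  0.13  ] len 0.1385 ang 88.41
bar back [ 0.4308 -0.31    0.13  ] len 0.1388 ang 88.56
short [ 0.534  -0.3181  0.13  ] len 0.0692 ang 85.52
railgap L [ 0.4796 -0.2991  0.056 ] len 0.252 ang -4.88
rail R [ 0.4755 -0.3302  0.056 ] len 0.2584 ang -5.0
railR out [ 0.4707 -0.3612  0.056 ] len 0.2633 ang -5.15
slot a [0.6096 0.004  0.095 ] len 0.1693 ang 90.18
slot b [0.5796 0.0034 0.095 ] len 0.1683 ang 89.42
bed a [ 0.6494 -0.027   0.095 ] len 0.2769 ang 89.91
bed b [ 0.5399 -0.0298  0.095 ] len 0.2724 ang 90.18
[ 0.2768 -0.5882  0.2453]
```

Call:
step_arm(
  increments=[
    [[-0.032,0,-0.024,0,-0.12,0],[-0.064,0,-0.048,0,-0.24,0],[-0.096,0,-0.072,0,-0.36,0],[-0.128,0,-0.096,0,-0.48,0],[-0.16,0,-0.12,0,-0.6,0],[-0.19,0,-0.144,0,-0.72,0],[-0.22,0,-0.168,0,-0.84,0],[-0.25,0,-0.19,0,-0.96,0]],
  ],
  fingers=-1,
)

```text
clock: 1.32
tool_pos: [0.4226, -0.3079, 0.2457]
tool_rot: [-0.457, 0.457, -0.539, 0.54]
ft_force: [1.0, 0.0, 1.2]
width: 0.0853
```

```bash
cat > go.py <<'E'
import sys
from h import *
from scipy.spatial.transform import Rotation as Ro
def go(x,y,z,ang):
    s=telemetry.read_state();q=s['tool_rot'];R=Ro.from_quat([q[1],q[2],q[3],q[0]]).as_matrix();a=np.radians(ang)
    zz=np.array([np.cos(a),np.sin(a),0]);yy=np.array([0,0,-1.]);T=np.c_[np.cross(yy,zz),yy,zz]
    print('t',round(float(s['clock']),2),'pos',np.round(s['tool_pos'],4),'yaw',round(float(np.degrees(np.arctan2(R[1,2],R[0,2]))),2),'tilt',np.round(R[2],3),'F',np.round(s['ft_force'],1),'w',round(float(s['width']),4),'q',np.round(s['joint_pos'],2))
    print('inc',np.round(R.T@(np.array([x,y,z])-s['tool_pos']),4),np.round(Ro.from_matrix(R.T@T).as_rotvec(),4))
if __name__=='__main__': go(*map(float,sys.argv[1:5]))
E
python3 go.py .4215 -.3096 .245 -1.5
```

```text
t 1.32 pos [ 0.4226 -0.3079  0.2457] yaw -9.45 tilt [ 0. -1.  0.] F [1.  0.  1.2] w 0.0853 q [ 0.75  0.45 -0.25  1.87  0.14  0.84  0.26]
inc [ 0.0019  0.0007 -0.0008] [-0.0004 -0.1388  0.0003]
```

Call:
step_arm(
  increments=[
    [[0.002,0.002,-0.001,0,-0.1,0],[0.002,0.027,-0.001,0,-0.139,0],[0.002,0.052,-0.001,0,-0.139,0],[0.002,0.077,-0.001,0,-0.139,0],[0.002,0.1,-0.001,0,-0.139,0],[0.002,0.12,-0.001,0,-0.139,0],[0.002,0.135,-0.001,0,-0.139,0],[0.002,0.135,-0.001,0,-0.139,0]],
  ],
)

```text
clock: 1.98
tool_pos: [0.4197, -0.3088, 0.1082]
tool_rot: [0.493, -0.494, 0.508, -0.505]
ft_force: [0.1, 0.5, -0.3]
width: 0.0854
```

```bash
python3 go.py .4215 -.3096 .11 -1.5
python3 - <<'E'
from h import *
p=snap('scene','s2'); f=cv2.imread('pics/s2.png'); cv2.imwrite('pics/s2c.png',cv2.resize(f[110:310,120:320],None,fx=3,fy=3,interpolation=cv2.INTER_CUBIC))
E
```

```text
t 1.98 pos [ 0.4197 -0.3088  0.1082] yaw -1.48 tilt [-0.002 -1.    -0.004] F [ 0.1  0.5 -0.3] w 0.0854 q [ 0.72  0.66 -0.21  1.99  0.26  0.52  0.3 ]
inc [ 0.0008 -0.0018  0.0018] [ 0.0041  0.0003 -0.0023]
```

View pics/s2c.png

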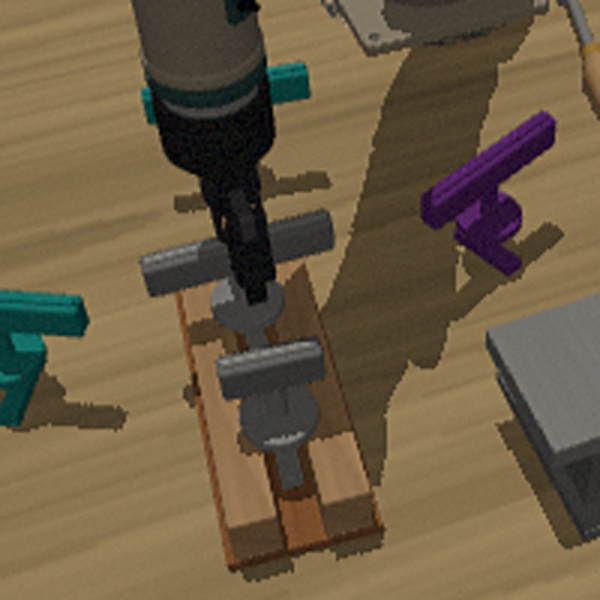

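The jaws straddle the middle of the long bar (crop (240,250)) and are clear of the short rest. Closing now.

Call:
step_arm(
  increments=[
    [[0.001,-0.001,0.002,0.004,0,-0.002],[0.001,-0.001,0.002,0.004,0,-0.002],[0.001,-0.001,0.002,0.004,0,-0.002],[0.001,-0.001,0.002,0.004,0,-0.002],[0.001,-0.001,0.002,0.004,0,-0.002],[0.001,-0.001,0.002,0.004,0,-0.002],[0.001,-0.001,0.002,0.004,0,-0.002],[0.001,-0.001,0.002,0.004,0,-0.002]],
  ],
  fingers=1,
  newtons=70,
)

```text
clock: 2.7
tool_pos: [0.4231, -0.3105, 0.1113]
tool_rot: [-0.494, 0.493, -0.505, 0.508]
ft_force: [0.1, -0.1, 5.0]
width: 0.0169
```

```bash
python3 go.py .4215 -.3096 .23 -1.5
```

```text
t 2.7 pos [ 0.4231 -0.3105  0.1113] yaw -1.47 tilt [ 0.002 -1.     0.003] F [ 0.1 -0.1  5. ] w 0.0169 q [ 0.72  0.66 -0.21  1.98  0.26  0.52  0.3 ]
inc [-0.0007 -0.1187 -0.0012] [-0.0031  0.0004  0.0016]
```

Call:
step_arm(
  increments=[
    [[0,-0.008,0,0,0,0],[0,-0.025,0,0,0,0],[0,-0.045,0,0,0,0],[0,-0.065,0,0,0,0],[0,-0.085,0,0,0,0],[0,-0.105,0,0,0,0],[0,-0.12,0,0,0,0],[0,-0.12,0,0,0,0]],
  ],
)

```text
clock: 3.37
tool_pos: [0.4236, -0.311, 0.2338]
tool_rot: [-0.494, 0.493, -0.504, 0.509]
ft_force: [0.0, 0.0, -5.1]
width: 0.0173
```

```bash
python3 go.py .595 .004 .231 89.9
python3 - <<'E'
from h import *
p=snap('scene','s3'); f=cv2.imread('pics/s3.png'); cv2.imwrite('pics/s3c.png',cv2.resize(f[60:310,120:340],None,fx=2.4,fy=2.4,interpolation=cv2.INTER_CUBIC))
E
```

```text
t 3.37 pos [ 0.4236 -0.311   0.2338] yaw -1.49 tilt [ 0.004 -1.     0.007] F [ 0.   0.  -5.1] w 0.0173 q [ 0.78  0.47 -0.28  1.88  0.18  0.81  0.37]
inc [-0.3193  0.0026  0.1631] [-0.0019 -1.595   0.0083]
```

View pics/s3c.png

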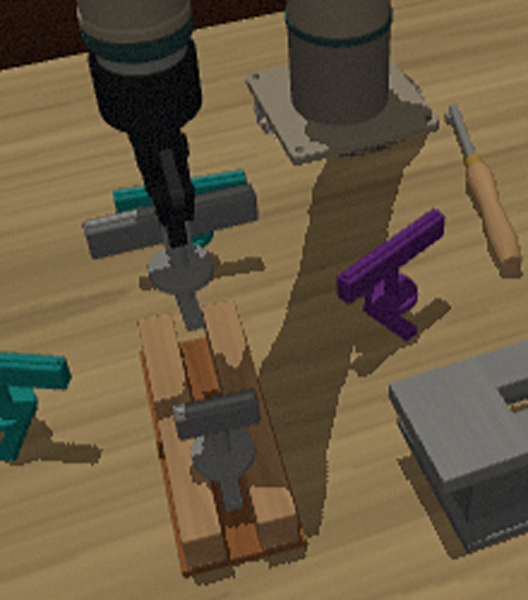

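The long rest is lifted clear and hangs upright at crop (180,250), and the short rest is still in the rack at (222,440). I'll carry it to the slot while turning it +91°.

Call:
step_arm(
  increments=[
    [[-0.01,-0.005,0.005,0,-0.05,0],[-0.03,-0.01,0.015,0,-0.14,0],[-0.054,-0.012,0.027,0,-0.25,0],[-0.078,-0.012,0.039,0,-0.36,0],[-0.102,-0.012,0.051,0,-0.47,0],[-0.126,-0.012,0.063,0,-0.58,0],[-0.15,-0.012,0.075,0,-0.69,0],[-0.17,-0.012,0.086,0,-0.8,0]],
  ],
)

```text
clock: 4.08
tool_pos: [0.5129, -0.1394, 0.2429]
tool_rot: [-0.653, 0.653, -0.27, 0.272]
ft_force: [0.6, -0.1, -5.3]
width: 0.017
```

```bash
python3 go.py .595 .004 .24 89.9
```

```text
t 4.08 pos [ 0.5129 -0.1394  0.2429] yaw 44.91 tilt [ 0.002 -1.     0.001] F [ 0.6 -0.1 -5.3] w 0.017 q [ 0.56  0.5  -0.52  1.84  0.31  0.88  0.68]
inc [-0.0436  0.0029  0.1594] [ 0.     -0.7852  0.002 ]
```

Call:
step_arm(
  increments=[
    [[-0.006,0.001,0.022,0,-0.11,0],[-0.012,0.002,0.044,0,-0.22,0],[-0.018,0.003,0.066,0,-0.33,0],[-0.024,0.003,0.088,0,-0.44,0],[-0.031,0.003,0.112,0,-0.55,0],[-0.038,0.003,0.136,0,-0.66,0],[-0.042,0.003,0.153,0,-0.75,0.001],[-0.0436,0.003,0.1594,0,-0.785,0.002]],
  ],
)

```text
clock: 4.75
tool_pos: [0.5951, 0.0088, 0.2387]
tool_rot: [0.708, -0.706, -0.002, 0.003]
ft_force: [-0.0, 1.0, -4.3]
width: 0.0171
```

```bash
python3 go.py .595 .004 .24 89.9
python3 - <<'E'
from h import *
for c in('scene','top'):
    p=snap(c,c+'4')
    for r in nets.landmark_of('long_rest',p)[:5]: print(c,np.round(r['position'],3),round(r['p'],2))
    u=np.array(proj(p,[.595,.004,.14])).astype(int);f=cv2.imread(f'pics/{c}4.png')
    y,x=max(u[1]-65,0),max(u[0]-65,0);a=cv2.resize(f[y:y+130,x:x+130],(400,400),interpolation=cv2.INTER_CUBIC);print(x,y)
    if c=='scene':b=a
cv2.imwrite('pics/c4.png',np.hstack([b,a]))
E
```

```text
t 4.75 pos [0.5951 0.0088 0.2387] yaw 90.47 tilt [-0.001 -1.     0.004] F [-0.   1.  -4.3] w 0.0171 q [ 0.37  0.64 -0.71  1.67  0.48  1.01  1.08]
inc [-0.0001 -0.0013 -0.0048] [-0.0038  0.0099 -0.0014]
scene [0.592 0.011 0.14 ] 0.95
scene [ 0.397 -0.489  0.003] 0.86
scene [ 0.226 -0.271  0.   ] 0.79
scene [ 0.392 -0.101 -0.002] 0.69
303 135
top [ 0.228 -0.264 -0.002] 0.82
101 45
```

View pics/c4.png

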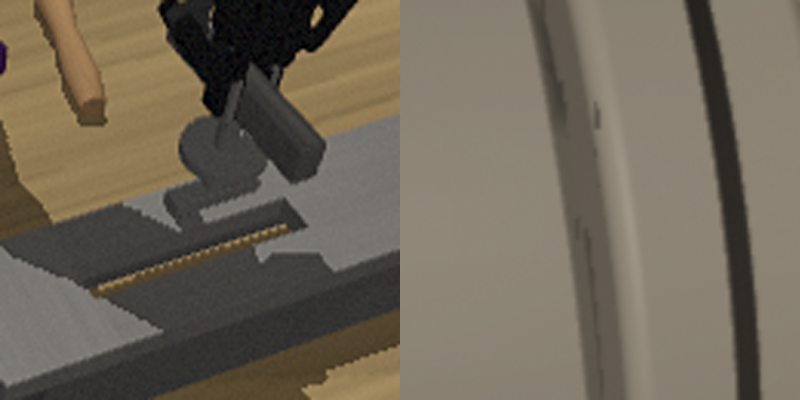

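The rest hangs above the slot with its foot (scene crop (215,200)) lined up along it. The top view is blocked by the arm. I'll descend.

Call:
step_arm(
  increments=[
    [[0.001,-0.001,-0.005,-0.004,0.01,-0.001],[0.001,0.005,-0.005,-0.004,0.01,-0.001],[0.001,0.015,-0.005,-0.004,0.01,-0.001],[0.001,0.025,-0.005,-0.004,0.01,-0.001],[0.001,0.035,-0.005,-0.004,0.01,-0.001],[0.001,0.045,-0.005,-0.004,0.01,-0.001],[0.001,0.055,-0.005,-0.004,0.01,-0.001],[0.001,0.06,-0.005,-0.004,0.01,-0.001]],
  ],
)

```text
clock: 5.62
tool_pos: [0.5937, -0.0025, 0.1767]
tool_rot: [-0.705, 0.709, -0.006, 0.003]
ft_force: [-1.1, -1.3, -5.9]
width: 0.0172
```

```bash
python3 go.py .596 .004 .154 89.9
python3 - <<'E'
from h import *
p=snap('scene','s5')
for r in nets.landmark_of('long_rest',p)[:2]: print(np.round(r['position'],3),round(r['p'],2))
f=cv2.imread('pics/s5.png');cv2.imwrite('pics/s5c.png',cv2.resize(f[120:270,280:450],None,fx=3.5,fy=3.5,interpolation=cv2.INTER_CUBIC))
E
```

```text
t 5.62 pos [ 0.5937 -0.0025  0.1767] yaw 89.23 tilt [-0.004 -1.    -0.006] F [-1.1 -1.3 -5.9] w 0.0172 q [ 0.35  0.71 -0.66  1.73  0.54  0.89  1.02]
inc [0.0024 0.0227 0.0067] [ 0.0057 -0.0117 -0.0045]
[ 0.595 -0.     0.08 ] 0.93
[ 0.224 -0.272 -0.001] 0.9
```

View pics/s5c.png

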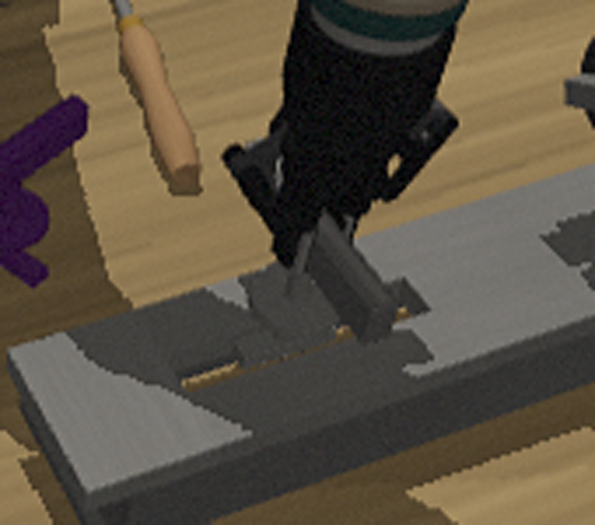

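The foot is in the slot (crop (250,350)) and the collar is above the bed, with no side load. I'll lower it until the collar touches.

Call:
step_arm(
  increments=[
    [[0.002,0.005,0.006,0.005,-0.011,-0.004],[0.002,0.01,0.006,0.005,-0.011,-0.004],[0.002,0.015,0.006,0.005,-0.011,-0.004],[0.002,0.02,0.006,0.005,-0.011,-0.004],[0.002,0.023,0.006,0.005,-0.011,-0.004],[0.002,0.025,0.006,0.005,-0.011,-0.004],[0.002,0.026,0.006,0.005,-0.011,-0.004],[0.002,0.026,0.006,0.005,-0.011,-0.004]],
  ],
)

```text
clock: 6.38
tool_pos: [0.5957, 0.0033, 0.1511]
tool_rot: [-0.707, 0.707, -0.001, 0.001]
ft_force: [-0.2, 0.2, -4.8]
width: 0.0168
```

```bash
for i in 1 2 3; do python3 go.py .596 .004 .150 89.9|cut -c1-110; python3 -c "
from h import *
optics.get_image('scene')"; done
```

```text
t 6.38 pos [0.5957 0.0033 0.1511] yaw 89.86 tilt [-0.001 -1.    -0.001] F [-0.2  0.2 -4.8] w 0.0168 q [ 0.34  
inc [0.0003 0.0011 0.0007] [ 0.0008 -0.0007 -0.0007]
t 6.43 pos [0.5958 0.0033 0.1513] yaw 89.86 tilt [-0.    -1.    -0.001] F [ 0.4  0.9 -5.3] w 0.0167 q [ 0.34  
inc [0.0002 0.0013 0.0007] [ 0.0007 -0.0007 -0.0004]
t 6.48 pos [0.5959 0.0033 0.1515] yaw 89.86 tilt [-0.    -1.    -0.001] F [ 0.7 -0.3 -5.7] w 0.0171 q [ 0.34  
inc [0.0001 0.0015 0.0007] [ 0.0007 -0.0007 -0.0001]
```

Still hanging free, so I'll go down in 1 mm steps until it makes contact.

Call:
step_arm(
  increments=[
    [[0,0.001,0.001,0,0,0],[0,0.002,0.001,0,0,0],[0,0.002,0.001,0,0,0],[0,0.002,0.001,0,0,0]],
  ],
)

```text
clock: 6.87
tool_pos: [0.5962, 0.0046, 0.1503]
tool_rot: [-0.707, 0.707, -0.0, 0.001]
ft_force: [-2.3, -0.0, 2.6]
width: 0.0168
```

Call:
step_arm(
  increments=[
    [[0,0.001,0,0,0,0],[0,0.001,0,0,0,0],[0,0.001,0,0,0,0]],
  ],
)

```text
clock: 7.12
tool_pos: [0.5962, 0.0047, 0.1503]
tool_rot: [-0.707, 0.708, -0.0, 0.001]
ft_force: [-3.5, -0.5, 6.3]
width: 0.0173
```

The collar is seated: vertical force went from −5 to +6 N at z=0.150. I'll ease up 1.5 mm and make the quarter turn.

Call:
step_arm(
  increments=[
    [[0,-0.0015,0,0,0.04,0],[0,-0.0015,0,0,0.13,0],[0,-0.0015,0,0,0.23,0],[0,-0.0015,0,0,0.33,0],[0,-0.0015,0,0,0.43,0],[0,-0.0015,0,0,0.53,0],[0,-0.0015,0,0,0.63,0],[0,-0.0015,0,0,0.73,0]],
  ],
)

```text
clock: 7.78
tool_pos: [0.596, 0.0046, 0.1512]
tool_rot: [-0.659, 0.66, -0.254, 0.255]
ft_force: [-0.4, -0.2, -5.5]
width: 0.0171
```

```bash
python3 go.py .596 .004 .152 0
```

```text
t 7.78 pos [0.596  0.0046 0.1512] yaw 47.77 tilt [ 0.001 -1.    -0.   ] F [-0.4 -0.2 -5.5] w 0.0171 q [ 0.22  0.7  -0.44  1.75  0.4   0.78  0.41]
inc [ 0.0004 -0.0008 -0.0005] [-3.000e-04  8.337e-01  1.400e-03]
```

Call:
step_arm(
  increments=[
    [[-0.001,0,-0.001,0,0.11,0],[-0.001,0,-0.001,0,0.22,0],[-0.001,0,-0.001,0,0.33,0],[-0.001,0,-0.001,0,0.44,0],[-0.001,0,-0.001,0,0.55,0],[-0.001,0,-0.001,0,0.66,0],[-0.001,0,-0.001,0,0.76,0.001],[-0.001,0,-0.001,0,0.834,0.001]],
  ],
)

```text
clock: 8.45
tool_pos: [0.5944, 0.0048, 0.1505]
tool_rot: [0.499, -0.499, 0.501, -0.501]
ft_force: [-0.3, -0.0, -4.7]
width: 0.0168
```

```bash
python3 go.py .595 .004 .150 0
```

```text
t 8.45 pos [0.5944 0.0048 0.1505] yaw -0.26 tilt [ 0. -1. -0.] F [-0.3 -0.  -4.7] w 0.0168 q [ 0.07  0.67 -0.21  1.76  0.19  0.73 -0.24]
inc [0.0008 0.0005 0.0006] [ 0.0001 -0.0046  0.    ]
```

Call:
step_arm(
  increments=[
    [[0.001,0.001,0,0,-0.004,0],[0.001,0.0015,0,0,-0.004,0],[0.001,0.0015,0,0,-0.004,0],[0.001,0.0015,0,0,-0.004,0]],
  ],
)

```text
clock: 8.78
tool_pos: [0.5946, 0.0049, 0.1503]
tool_rot: [0.501, -0.5, 0.5, -0.5]
ft_force: [-2.4, 0.6, 7.4]
width: 0.0169
```

```bash
python3 go.py .595 .004 .149 0|cut -c1-130
python3 - <<'E'
from h import *
p=snap('scene','s6');f=cv2.imread('pics/s6.png');cv2.imwrite('pics/s6c.png',cv2.resize(f[120:270,280:450],None,fx=3.5,fy=3.5,interpolation=cv2.INTER_CUBIC))
E
```

```text
t 8.78 pos [0.5946 0.0049 0.1503] yaw 0.09 tilt [-0.001 -1.     0.001] F [-2.4  0.6  7.4] w 0.0169 q [ 0.08  0.67 -0.21  1.76  0.1
inc [0.0009 0.0013 0.0004] [-0.0008  0.0016 -0.001 ]
```

View pics/s6c.png

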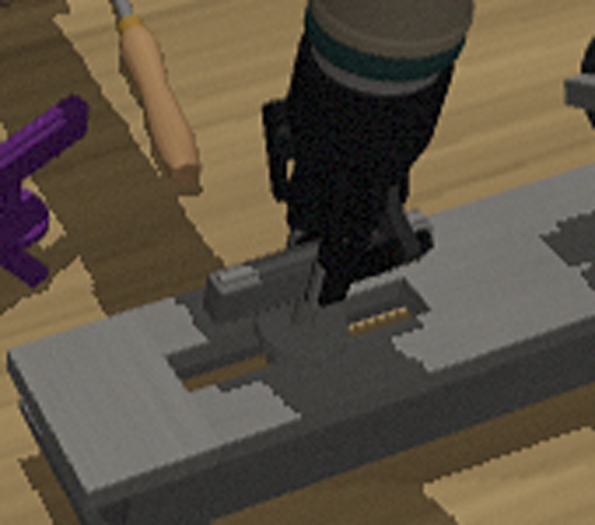

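The bar now runs along the bed, with the collar (crop (300,325)) seated over the slot and contact force up again. I'll release, then go straight up.

Call:
step_arm(
  increments=[
    [[0,0,0,0,0,0],[0,0,0,0,0,0],[0,0,0,0,0,0],[0,0,0,0,0,0],[0,0,0,0,0,0],[0,0,0,0,0,0],[0,0,0,0,0,0],[0,0,0,0,0,0]],
  ],
  fingers=-1,
)

```text
clock: 9.5
tool_pos: [0.5946, 0.0048, 0.1502]
tool_rot: [0.501, -0.5, 0.5, -0.5]
ft_force: [0.1, -0.3, -0.1]
width: 0.0855
```

Call:
step_arm(
  increments=[
    [[0,-0.005,0,0,0,0],[0,-0.02,0,0,0,0],[0,-0.04,0,0,0,0],[0,-0.06,0,0,0,0],[0,-0.08,0,0,0,0],[0,-0.1,0,0,0,0],[0,-0.12,0,0,0,0],[0,-0.13,0,0,0,0]],
  ],
)

```text
clock: 10.17
tool_pos: [0.5956, 0.0048, 0.2832]
tool_rot: [0.502, -0.499, 0.499, -0.501]
ft_force: [-0.4, -0.4, 0.4]
width: 0.0855
```

```bash
python3 go.py .45 -.2 .28 0
```

```text
t 10.17 pos [0.5956 0.0048 0.2832] yaw 0.09 tilt [-0.001 -1.     0.005] F [-0.4 -0.4  0.4] w 0.0855 q [ 0.1   0.52 -0.24  1.63  0.14  1.01 -0.18]
inc [ 0.2046  0.0022 -0.1459] [-0.005   0.0016 -0.0012]
```

Call:
step_arm(
  increments=[
    [[0.02,-0.005,-0.005,0,0,0],[0.06,-0.01,-0.02,0,0,0],[0.1,-0.01,-0.035,0,0,0],[0.14,-0.01,-0.05,0,0,0],[0.18,-0.01,-0.065,0,0,0],[0.22,-0.01,-0.08,0,0,0],[0.26,-0.01,-0.095,0,0,0],[0.3,-0.01,-0.11,0,0,0]],
  ],
)

```text
clock: 10.83
tool_pos: [0.4875, -0.2898, 0.2923]
tool_rot: [0.502, -0.499, 0.499, -0.5]
ft_force: [0.8, -0.3, -0.1]
width: 0.0851
```

Run:
```python
from h import *
I=[]
for c in('scene','top'):
    p=snap(c,c+'7')
    for q in('long_rest','short_rest'):
        for r in nets.landmark_of(q,p)[:4]: print(c,q,np.round(r['position'],3),round(r['p'],2))
    I.append(cv2.imread(f'pics/{c}7.png'))
a=cv2.resize(I[0][110:310,150:470],(800,500),interpolation=cv2.INTER_CUBIC)
cv2.imwrite('pics/f7.png',np.vstack([cv2.resize(I[0],(400,300)),cv2.resize(I[1],(400,300))]))
cv2.imwrite('pics/f7.png',np.hstack([cv2.resize(I[0][130:290,290:450],(400,400),interpolation=cv2.INTER_CUBIC),cv2.resize(I[1][60:180,110:230],(400,400),interpolation=cv2.INTER_CUBIC)]))
```

```text
scene long_rest [ 0.393 -0.486 -0.002] 0.83
scene long_rest [ 0.225 -0.268 -0.002] 0.82
scene long_rest [0.597 0.005 0.051] 0.73
scene long_rest [ 0.393 -0.1   -0.001] 0.62
scene short_rest [ 0.532 -0.321  0.017] 0.83
top long_rest [0.592 0.009 0.056] 0.86
```

View pics/f7.png

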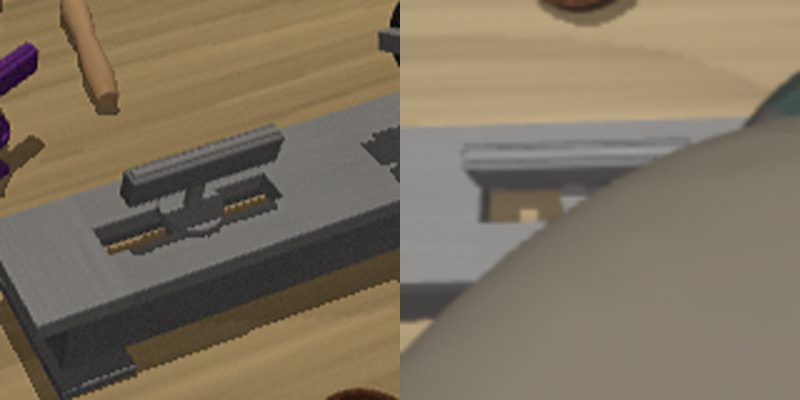

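View pics/scene7.png

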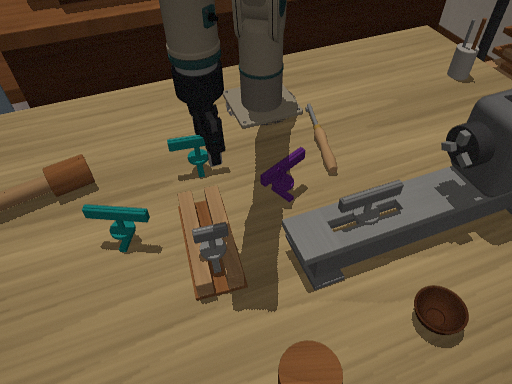

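The long rest stands upright in the slot with its bar along the bed (scene (370,200)). The short rest is still in the rack at (210,245), and the gripper is clear of everything. I'm handing in.

```bash
python3 -c "
from station import order
print(order.job_done())"
```

```text
the job is handed in; nothing more can be done
None
```

The long tool rest is fitted to the lathe and the job is handed in; the robot clock read about 11 s of the 42 s allowed.

I took the rest from the rack and lowered its foot through the slot until the collar touched the bed. The vertical force went from −5 to +6 N at that point. I then eased the rest up about 1.5 mm, gave it a quarter turn so the bar runs along the bed, set it down again and let go.

**Last checks:**
- **Position:** the networks put the rest's origin at (0.597, 0.005, 0.051) in the scene view and (0.592, 0.009, 0.056) in the top view. The target was about (0.595, 0.004, 0.055), so they agree to within about 6 mm.
- **Orientation:** the scene picture shows it upright with its bar along the slot. The gripper's yaw was 0.1° at release. The foot under the bed can't be seen directly, so that it lies crosswise follows from the turn angle.
- **Surroundings:** the short rest is still in the rack, the purple and turquoise look-alikes were not touched, and the gripper is open and clear of everything.
- **Limited view:** the arm partly blocked the last top picture, so that view shows only part of the rest.

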